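# Set and clamp the stop fence of a board jig

### The arm

A 6-joint arm with a two-finger parallel gripper is mounted at the origin on the work surface. World frame = base frame: x ahead of the robot, y to its left, z up, the work surface at z = 0. Lengths are in m, angles in degrees, forces in N, time in s.
With the tool pointing down it reaches from about 0.4 to 0.925 m from the base axis. Payload 12.5 kg.
Tool frame: the origin (TCP) lies on the centre line of the jaws, within the pads' length; the fingertips stand 25 mm ahead of it and the grasp point (between the pads) lies 6 mm ahead of it; z points along the fingers, y is the line along which they close (so a half turn about z gives the same grasp; the last joint's range is limited). The gripper opens to 95 mm and grips with 3 to 60 N. Pads are 20 mm wide; open, the fingers measure 119 mm over their backs; the gripper's body (75 mm by 180 mm) begins 59 mm behind the grasp point.
Start: joints at [60.069, 28.126, 89.318, -0, 62.55, -6.05], TCP at [0.253, 0.572, 0.24] pointing down, gripper open.
Joint ranges: [-177.58, 177.58], [-47.91, 125.51], [2.72, 160], [-65.01, 245.01], [3.68, 167.84], [-153.87, 153.87]. Speed limits (degrees/s): [127.2, 127.2, 159.86, 180, 180, 180].

### API

Orientations are given as a 3x3 rotation matrix whose columns are the frame's x, y, z axes.
In Python, from workcell import * gives the robot as it stands. The module is installed in compiled form; this text tells all that it offers.
- The arm moves only by the tool jog_arm, never from a script. Its argument "deltas" is a list that holds one entry, the list of rows, each a list of 4 numbers: the shift along the world's x, y, z normalised to -1 to 1, where 1 is 0.1 m, then the turn about the world's z normalised to -1 to 1, where 1 is 90 degrees. A call has 1 to 12 rows; each row is the pose to reach, as a shift and turn from the pose commanded when the call began; what a row does not reach only later rows make up. A row lasts 1/10 s, in which the tool goes at most 50 mm and 8.59 degrees, less where a joint would pass 70% of its speed; a pose out of reach is approached as far as the arm can. A call with a number of a shift or a turn outside -1 to 1 is refused whole. A call with a gripper value outside its range is refused whole. "fingers" is the gripper command: -1 is shut, 1 is fully open, values between are in proportion, set as the call begins (left out, the last holds). The fingers move at their own pace and stop on an object; "grip_force" is the grip in N (left out, the last holds). Time passes only in rows, so rows that repeat a pose let the fingers close. It gives the time, the measured TCP pose, the force, the opening and the grip force at its end, in the units of the state.
- observe(): the state, without advancing time (a new reading comes with each control period).
- get_image(name): name is "scene" or "top" or "wrist"; returns a dict with "img" (420x560x3 uint8, blue, green, red), "range_z" (420x560 float32, m along the optical axis (not along the pixel's ray), 0 where there is no reading), "vertical_fov" (degrees; the focal length in pixels is half the picture's height over the tangent of half this angle, whatever the lens; pixels are square), "cx", "cy" (the principal point, pixels), "dist" ([k1, k2, p1, p2, k3] as OpenCV has them; the pictures are not rectified), "camera_from_world" (4x4, takes a point from world to camera coordinates); the wrist camera has in their place "tool_from_camera" (4x4, takes a point from camera to tool coordinates, whose origin is the TCP and whose axes are the flange's). Camera axes: x right, y down, z forward; pixel columns grow to the right and rows downward; lengths in m; the calibration is good to about 2 mm. A picture is of the moment at which its call begins: read the wrist's pose just before it.
- hand_in(): hands the job in; it is judged then, once.
Trained networks look in a picture, given as the dict that the camera call returned (one of the last four; its "shot" number tells which), for a name from the list of things; names that differ only in an ending like _2 or _b are one class to them, and where a whole thing is asked for, a point or a joint stands for the part that bears it (a point fixed in the world has none). Each returns a list of dicts, best first, with "score" (0 to 1); they miss things now and then, are a little off and sometimes report something else, mostly with a low value. They report only what shows in the picture. A call takes as long as a camera call. They do not tell look-alikes from the thing itself.
- recognise(picture, thing): "at" ([column, row] in pixels, amid what is visible of it).
The state is a dict: "time": time; "joint_pos": joint angles; "joint_velocities": joint speeds; "joint_efforts": joint torques, N m; "tcp_pos": TCP position; "tool_rot": TCP orientation; "force": force on the tool from outside, world axes, zero at the start; "ft_torque": the same for the moment, N m; "width": opening from 0.0 (shut) to 1.0 (fully open); "gripper_force": force on a finger pad.
Only numpy, scipy, OpenCV 4.12 (cv2) and the standard library are available. Lean on these libraries where they do the work, as an engineer would, in place of code of your own. Each camera call takes 0.05 s, during which the arm holds its last target. There are 200 camera calls.

### The job

Slide the jig's stop fence along its slots until its rail lines up with the pointer of the index clip, then take the T-key from its rest and stand it upright in the clamp's square tapered socket, fully home, and let go of it there. Then take hold of the key again and turn it clockwise until the clamp is tight against its stop, with the fence still on the mark. Leave the key standing in the socket and everything else on the bench where it is; do not tighten before the fence is set, and do not drop the key into the socket.

Things in the scene. Friction and masses are not known exactly. Their poses are not given: they have to be found in the camera images.
- jig: board jig fixed to the bench: aluminium base plate 250 (x) x 170 (y) x 12 mm thick. Origin at the centre of the plate's underside, on the bench; z up; its x axis is the direction in which the fence slides. A low hexagon bolt (top 30 mm above the bench) at jig (-30, -40) mm and the clamp at (-30, +40) mm pass through the fence's two slots.
- fence (a joint): slide of the stop fence along the jig's +x (m), 0 to 0.075, 0 = nearest the clamp. It stays where it is left; about 4 N moves it. It starts near 0 (0 to 0.018) and the mark always lies further along +x.
- fence_line (a point): middle of the top edge of the fence's upright aluminium rail, 65 mm above the bench; axes as the jig's. The rail is 12 mm thick (jig x), 130 mm long (jig y, +-65 mm from this point) and can be pinched from above across its thickness. Its foot plate, 8 mm thick with two slots, runs 142 mm from it towards -x. A scribed line on the rail's -y end marks mid-thickness.
- marker: index clip: dark steel clip with a triangular pointer on the jig's -y edge, standing 17 mm above the base plate, set anywhere along the edge. Origin under the pointer's tip, on the base plate; axes as the jig's; it points to +y. The fence is on the mark when the middle of its rail's thickness has the same jig x as the tip (fence_line and this origin).
- clamp (a joint): angle of the clamp (rad), 0 to 1.5, growing clockwise seen from above; starts loose, 0 to 0.35; 1.5 is the stop (tight). It stays where it is left; turning takes about 0.06 N m. Only the key, stood in its socket, turns it handily.
- clamp_top (a point): centre of the mouth of the clamp's socket in its flat top, 59 mm above the bench; axes turn with the clamp, z up. The clamp is a steel block 45 mm square round a square socket with sides along this x and y: 31 mm wide at the mouth, tapering to 13 mm at 36 mm depth. The key goes in at any quarter turn.
- rest: T-key rest fixed to the bench: dark steel plate 150 x 80 x 8 mm with an inclined steel cradle (centre spine 14 mm wide under the key's shank, two small ears near the key's handle, a U stop under its collar). Origin on the bench; the key's handle points to the rest's -x and 25 degrees up.
- key: steel T-key, 0.3 kg. Origin: centre of the collar's seating face; z along the shank to the handle. Square taper (sides along x, y) 30 mm wide at z 0, 12 mm at the tip, z -35 mm; 40 mm square collar z 0-5, lands on the clamp's top; shank 18 mm square to z 70; black cross handle z 70-90, 84 mm along y, 20 mm along x. Starts in the rest, y level, origin 45 mm up; grip its +-y sides near z 36.
- bottle: bystander: clear drinks bottle, 66 mm dia, 200 mm high, standing; origin under its base
- mug: bystander: white mug, 76 mm dia, 85 mm high, handle to its +y; origin under its base
- spool: bystander: aluminium spool, 60 mm dia, 48 mm high, standing on end; origin under its base
- driver: bystander: screwdriver 170 mm long lying beside the key rest; origin at its middle on the bench, x towards the tip
- jar: bystander: amber glass jar, 48 mm dia, 60 mm high, beside the key rest; origin under its base
- tin: bystander: round tin 42 mm dia, 35 mm high, beside the jig; origin under its base
- board: bystander: circuit board 110 x 80 mm, up to 20 mm high; origin under its middle
- heatsink: bystander: black finned heat sink 80 x 60 x 30 mm; origin under its middle
There are look-alikes about, which are no part of the job. Several things have the shape of the key; the one meant has the colours described above.

How it is judged (in metres and radians):
On the way, in this order (a step that is already met when the one before it is completed fails the run):
1. the fence stands on the mark, let go of, with the clamp still loose (x of fence_line in the frame of marker between -0.004 and 0.004 m and contact force between the fingers and fence below 0.05 N and value of joint clamp below 0.7 rad), for 0.2 s.
2. the key stands upright, home in the clamp's socket, let go of, with the fence on the mark and the clamp still loose (x of fence_line in the frame of marker between -0.004 and 0.004 m and horizontal distance between key and clamp_top below 0.004 m and z of key in the frame of clamp_top between -0.004 and 0.003 m and angle between key's own z axis and vertical below 0.07 rad and contact force between the fingers and key below 0.05 N and value of joint clamp below 0.7 rad), for 0.2 s.
3. the gripper turns the key, and with it the clamp, clockwise well past loose (x of fence_line in the frame of marker between -0.004 and 0.004 m and horizontal distance between key and clamp_top below 0.004 m and z of key in the frame of clamp_top between -0.004 and 0.003 m and angle between key's own z axis and vertical below 0.07 rad and value of joint clamp above 0.9 rad and contact force between the fingers and key above 0.5 N), for 0.05 s.
At the end, for the whole second after the job is handed in: the rail's mid-thickness is within 4 mm of the index pointer's tip along jig x; the clamp is turned past 1.35 rad (stop at 1.5); the key stands released and still in the socket, its origin within 4 mm sideways of the socket's mouth centre and 3 mm above or 4 mm below it, within 4 degrees of upright (x of fence_line in the frame of marker between -0.004 and 0.004 m and horizontal distance between key and clamp_top below 0.004 m and z of key in the frame of clamp_top between -0.004 and 0.003 m and angle between key's own z axis and vertical below 0.07 rad and contact force between the fingers and key below 0.05 N and value of joint clamp above 1.35 rad and linear speed of key below 0.02 m/s); the robot touches nothing.
It fails at once if the clamp is tightened while the fence is off the mark (value of joint clamp above 0.7 rad and not (x of fence_line in the frame of marker between -0.004 and 0.004 m)).
It fails at once if the key is let go above the socket and drops more than 15 mm into it (contact force between the fingers and key below 0.05 N and horizontal distance between key and clamp_top below 0.02 m and z of key in the frame of clamp_top above 0.015 m).
It fails at once if a bystander is shifted more than 30 mm (distance of any of bottle, mug, spool, driver, jar, tin, board, heatsink from where it was at the start of the episode above 0.03 m).
It also fails if it takes over 72 s, if anything falls off the work surface, if the arm or the gripper's body presses on something with over 40 N, if the wrist force passes 120 N, or if a joint passes its speed limit or range.

## Working session

There is one attempt and no reset: what is moved stays moved. The work goes in short steps, Python scripts to look and compute and a tool call to move; the robot and the scene stay as the last step left them, time stands still between calls to the robot, and variables do not carry over. Pictures are saved under pics/ and viewed, at most 10 in all, crops included, and the job is handed in when it is done.

Besides the shell and the picture viewer there is one more tool, called as name(argument=value, ...) on one line, values as JSON. jog_arm: Moves the arm, as the interface text tells. Scaled input: -1 to 1 covers 0.1 m each way for a shift and 90 degrees each way for a turn. Its arguments: {"type":"object","properties":{"deltas":{"type":"array","items":{"type":"array","items":{"type":"array","items":{"type":"number","minimum":-1,"maximum":1}}}},"fingers":{"type":"number"},"grip_force":{"type":"number"}},"required":["deltas"]}

```bash
mkdir -p pics; cat > h.py <<'E'
from workcell import *
import numpy as np, cv2, pickle
def K(p):
    f=p["img"].shape[0]/2/np.tan(np.radians(p["vertical_fov"])/2)
    return np.array([[f,0,p["cx"]],[0,f,p["cy"]],[0,0,1.]])
def w_from_c(p,s=None):
    if "camera_from_world" in p: return np.linalg.inv(np.array(p["camera_from_world"]))
    T=np.eye(4);T[:3,:3]=s["tool_rot"];T[:3,3]=s["tcp_pos"];return T@np.array(p["tool_from_camera"])
def rays(p,uv):
    return cv2.undistortPoints(np.array(uv,float).reshape(-1,1,2),K(p),np.array(p["dist"],float)).reshape(-1,2)
def at_z(p,uv,z,s=None):   # intersect with plane of world z
    T=w_from_c(p,s);r=np.c_[rays(p,uv),np.ones(len(np.atleast_2d(uv)))]@T[:3,:3].T
    o=T[:3,3];return o+r*((z-o[2])/r[:,2])[:,None]
def cloud(p,s=None):       # HxWx3 world points
    h,w=p["range_z"].shape;u,v=np.meshgrid(np.arange(w),np.arange(h))
    n=rays(p,np.c_[u.ravel(),v.ravel()]);z=p["range_z"].ravel()
    X=np.c_[n*z[:,None],z];T=w_from_c(p,s);return (X@T[:3,:3].T+T[:3,3]).reshape(h,w,3)
def shot(name,fn=None):
    s=observe();p=get_image(name)
    if fn: cv2.imwrite("pics/"+fn,p["img"]); pickle.dump((s,p),open("pics/"+fn+".pkl","wb"))
    return s,p
def load(fn): return pickle.load(open("pics/"+fn+".pkl","rb"))
E
python3 - <<'E'
from h import *
for n in ("top","scene"):
    s,p=shot(n,n+"0.png");C=cloud(p)
    print(n,w_from_c(p)[:3,3].round(3),p["vertical_fov"])
    for t in "jig fence_line marker clamp_top rest key bottle mug spool driver jar tin board heatsink".split():
        for r in recognise(p,t)[:3]:
            u,v=np.round(r["at"]).astype(int);print(t,round(r["score"],2),(u,v),C[v,u].round(3))
print(s)
E
```

```text
top [0.385 0.061 1.284] 47.36480712025943
jig 0.94 (np.int64(387), np.int64(225)) [ 0.471 -0.215  0.061]
fence_line 0.72 (np.int64(398), np.int64(225)) [ 0.474 -0.254  0.018]
marker 0.47 (np.int64(412), np.int64(187)) [ 0.574 -0.292  0.027]
clamp_top 0.93 (np.int64(383), np.int64(235)) [ 0.447 -0.211  0.03 ]
rest 0.78 (np.int64(221), np.int64(206)) [0.525 0.217 0.008]
rest 0.75 (np.int64(355), np.int64(252)) [ 0.402 -0.136  0.035]
key 0.92 (np.int64(152), np.int64(254)) [0.397 0.391 0.029]
key 0.92 (np.int64(134), np.int64(155)) [0.661 0.449 0.019]
key 0.89 (np.int64(223), np.int64(284)) [0.319 0.208 0.011]
bottle 0.85 (np.int64(301), np.int64(156)) [0.629 0.009 0.158]
bottle 0.19 (np.int64(208), np.int64(122)) [0.756 0.256 0.005]
mug 0.89 (np.int64(209), np.int64(124)) [0.75  0.253 0.006]
spool 0.73 (np.int64(306), np.int64(244)) [ 0.422 -0.008  0.054]
driver 0.6 (np.int64(249), np.int64(218)) [0.492 0.141 0.022]
jar 0.57 (np.int64(184), np.int64(200)) [0.535 0.305 0.059]
tin 0.61 (np.int64(359), np.int64(251)) [ 0.405 -0.147  0.032]
board 0.97 (np.int64(299), np.int64(111)) [0.789 
[... 1511 characters left out ...]
.25482194e+01, -6.05071124e+00]), 'joint_velocities': array([ 0.04983689, -0.02480035,  0.01317828, -0.01742015, -0.04766532,
        0.07939956]), 'joint_efforts': array([ 2.37153181e-03, -6.12388802e+01, -2.58404249e+01,  6.93693850e-02,
        4.46062430e-02,  3.30710179e-06]), 'tcp_pos': array([0.25297844, 0.57153952, 0.23967531]), 'tool_rot': array([[-9.14415202e-01,  4.04777511e-01,  7.02006445e-05],
       [ 4.04777517e-01,  9.14415193e-01,  1.28578926e-04],
       [-1.21466780e-05,  1.45990167e-04, -9.99999989e-01]]), 'force': array([ 0.01463966,  0.28721415, -0.14515339]), 'ft_torque': array([ 0.04741379,  0.04739262, -0.03480204]), 'gripper_force': 0.0, 'width': 1.001155971826086}
```

```bash
python3 - <<'E'
import cv2
a=cv2.imread("pics/top0.png")
cv2.imwrite("pics/topv.png",cv2.resize(a[95:305,110:460],(800,480),interpolation=cv2.INTER_CUBIC))
E
```

```text
(no output)
```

View pics/topv.png

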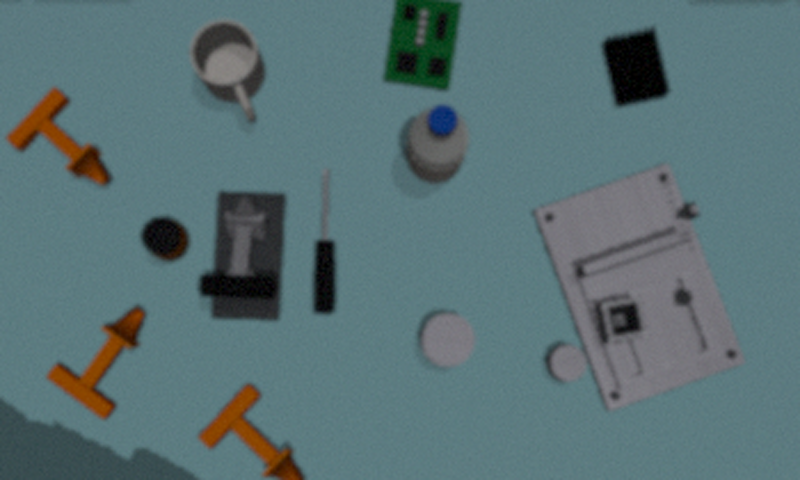

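The top view shows the real T-key, with its black handle, in the rest at about (240, 250) in the crop. The orange ones are look-alikes. The jig is at the right, yawed about 20°, with its pointer at (687, 212), rail at (640, 250) and clamp at (622, 318).

The tool always points down, so I plan to pinch the key by its handle ends (84 mm against a 95 mm opening). It can then hang upright like a pendulum. The fence comes first.

```bash
python3 - <<'E'
from h import *
for n in ("top0.png","scene0.png"):
    s,p=load(n);C=cloud(p).reshape(-1,3)
    C=C[p["range_z"].ravel()>0]
    J=C[(C[:,0]>.33)&(C[:,0]<.68)&(C[:,1]<-.1)&(C[:,1]>-.42)]
    B=J[(abs(J[:,2]-.013)<.005)]
    r=cv2.minAreaRect(B[:,:2].astype(np.float32)*1000);print(n,"base",len(B),r)
    R=J[(J[:,2]>.052)&(J[:,2]<.075)];print(len(R))
    lab=cv2.connectedComponentsWithStats
    # split rail vs clamp by jig axes
    a=np.radians(20.5);c=np.array(r[0])/1000;d=R[:,:2]-c
    X=d@[np.cos(a),np.sin(a)];Y=d@[-np.sin(a),np.cos(a)]
    m=X>-.005;
    if m.sum()>5:
        print("rail",R[m].mean(0),"X",np.percentile(X[m],[2,50,98]).round(4),"Y",np.percentile(Y[m],[2,98]).round(4)); 
        print("slope",np.degrees(np.polyfit(Y[m],X[m],1)[0]))
    print("clamp",R[~m].mean(0) if (~m).sum() else None)
    H=C[(abs(C[:,0]-.48)<.12)&(abs(C[:,1]-.22)<.08)&(C[:,2]>.07)]
    if len(H): print("handle",H.mean(0),cv2.minAreaRect(H[:,:2].astype(np.float32)*1000))
    P=C[(abs(C[:,0]-.48)<.15)&(abs(C[:,1]-.22)<.09)&(abs(C[:,2]-.008)<.003)]
    print("rest plate",cv2.minAreaRect(P[:,:2].astype(np.float32)*1000))
E
```

```text
top0.png base 3560 ((478.5777587890625, -224.20513916015625), (273.6809387207031, 254.31887817382812), 24.93756103515625)
445
rail [ 0.51661358 -0.21687974  0.06358928] X [-0.004   0.0421  0.0493] Y [-0.0752  0.053 ]
slope -5.580814765096634
clamp [ 0.44431289 -0.20818576  0.05799783]
handle [0.4860822  0.22593412 0.08396544] ((497.8671875, 226.186767578125), (84.70436096191406, 56.564170837402344), 86.75777435302734)
rest plate ((481.3714294433594, 221.29412841796875), (294.8563537597656, 175.64549255371094), 0.41066986322402954)
scene0.png base 5118 ((483.25592041015625, -218.24176025390625), (253.44894409179688, 214.721923828125), 18.50760841369629)
776
rail [ 0.52466914 -0.2223852   0.06278216] X [0.0176 0.0385 0.0439] Y [-0.0807  0.045 ]
slope -0.49153409919982977
clamp [ 0.44750456 -0.20639606  0.05799422]
handle [0.49110454 0.22161372 0.0839874 ] ((499.7582702636719, 223.7230224609375), (85.88058471679688, 54.80174255371094), 83.89799499511719)
rest plate ((475.5113525390625, 219.84963989257812), (175.21400451660156, 290.3356018066406), 89.5225601196289)
```

jog_arm(deltas=[[[0.5,-0.5,0,-0.05],[0.8,-1,0,-0.15],[0.9,-1,0.3,-0.25],[1,-1,0.5,-0.3]]])

```text
time: 1.9
tcp_pos: [0.3551, 0.4691, 0.2911]
tool_rot: [[-0.624, 0.781, 0.001], [0.781, 0.624, -0.0], [-0.0, 0.0, -1.0]]
force: [-0.1, 1.0, 0.8]
width: 1.0
gripper_force: 0.0
```

jog_arm(deltas=[[[0,-0.5,0,-0.05],[0.1,-1,0,-0.1]]])

```text
time: 2.1
tcp_pos: [0.3624, 0.3715, 0.2899]
tool_rot: [[-0.5, 0.866, 0.001], [0.866, 0.5, 0.001], [0.0, 0.001, -1.0]]
force: [0.5, -0.3, 0.6]
width: 0.995
gripper_force: 0.0
```

jog_arm(deltas=[[[0.1,-0.5,0,-0.05],[0.2,-1,0,-0.1]]])

```text
time: 2.3
tcp_pos: [0.3823, 0.2727, 0.2898]
tool_rot: [[-0.358, 0.934, 0.001], [0.934, 0.358, 0.0], [0.0, 0.001, -1.0]]
force: [1.7, -0.1, 0.2]
width: 1.001
gripper_force: 0.0
```

jog_arm(deltas=[[[0.1,-0.5,0,0],[0.2,-1,0,0]]])

```text
time: 2.5
tcp_pos: [0.402, 0.1745, 0.2899]
tool_rot: [[-0.361, 0.933, 0.001], [0.933, 0.361, 0.0], [-0.0, 0.001, -1.0]]
force: [0.5, 0.6, 0.1]
width: 1.0
gripper_force: 0.0
```

jog_arm(deltas=[[[0.1,-0.5,0,0],[0.2,-1,0,0]]])

```text
time: 2.7
tcp_pos: [0.4216, 0.0764, 0.29]
tool_rot: [[-0.36, 0.933, 0.001], [0.933, 0.36, 0.0], [-0.0, 0.001, -1.0]]
force: [-0.1, 0.3, 0.8]
width: 0.997
gripper_force: 0.0
```

jog_arm(deltas=[[[0.1,-0.5,0,0],[0.2,-1,0,0]]])

```text
time: 2.9
tcp_pos: [0.4412, -0.0218, 0.29]
tool_rot: [[-0.36, 0.933, 0.001], [0.933, 0.36, -0.0], [-0.0, 0.001, -1.0]]
force: [0.6, 0.3, 0.2]
width: 1.002
gripper_force: 0.0
```

jog_arm(deltas=[[[0.1,-0.5,0,0],[0.2,-1,0,0]]])

```text
time: 3.1
tcp_pos: [0.4609, -0.12, 0.29]
tool_rot: [[-0.36, 0.933, 0.001], [0.933, 0.36, -0.0], [-0.0, 0.001, -1.0]]
force: [0.3, -0.4, 0.5]
width: 1.0
gripper_force: 0.0
```

jog_arm(deltas=[[[0.1,-0.5,0,0],[0.2,-1,0,0],[0.2,-1,0,0],[0.2,-1,0,0]]])

```text
time: 3.5
tcp_pos: [0.4806, -0.2186, 0.2892]
tool_rot: [[-0.358, 0.934, -0.001], [0.934, 0.358, 0.001], [0.001, -0.0, -1.0]]
force: [0.7, -0.8, -0.6]
width: 1.001
gripper_force: 0.0
```

```bash
python3 - <<'E'
from h import *
s,p=shot("wrist","w1.png")
print(s["time"],s["tcp_pos"].round(4),s["tool_rot"].round(3),s["joint_pos"].round(1))
print(np.array(p["tool_from_camera"]).round(3),p["vertical_fov"],p["dist"])
C=cloud(p,s)
for t in "marker fence_line clamp_top tin".split():
    for r in recognise(p,t)[:2]:
        u,v=np.round(r["at"]).astype(int);print(t,round(r["score"],2),(u,v),C[v,u].round(4))
cv2.imwrite("pics/w1v.png",cv2.resize(p["img"],(800,600)))
E
```

```text
3.5 [ 0.4806 -0.2186  0.2892] [[-0.358  0.934 -0.001]
 [ 0.934  0.358  0.001]
 [ 0.001 -0.    -1.   ]] [-31.6  17.3  99.    0.   63.7 -52.6]
[[-0.    -0.962 -0.273  0.076]
 [ 1.    -0.     0.     0.   ]
 [-0.    -0.273  0.962 -0.146]
 [ 0.     0.     0.     1.   ]] 60.34028862893162 [-0.0362179  0.         0.         0.         0.       ]
marker 0.78 (np.int64(333), np.int64(259)) [ 0.5748 -0.2912  0.0284]
fence_line 0.65 (np.int64(271), np.int64(193)) [ 0.4758 -0.2429  0.0202]
clamp_top 0.8 (np.int64(259), np.int64(158)) [ 0.4485 -0.2088  0.0236]
tin 0.8 (np.int64(237), np.int64(84)) [ 0.4004 -0.1421  0.0355]
```

View pics/w1v.png

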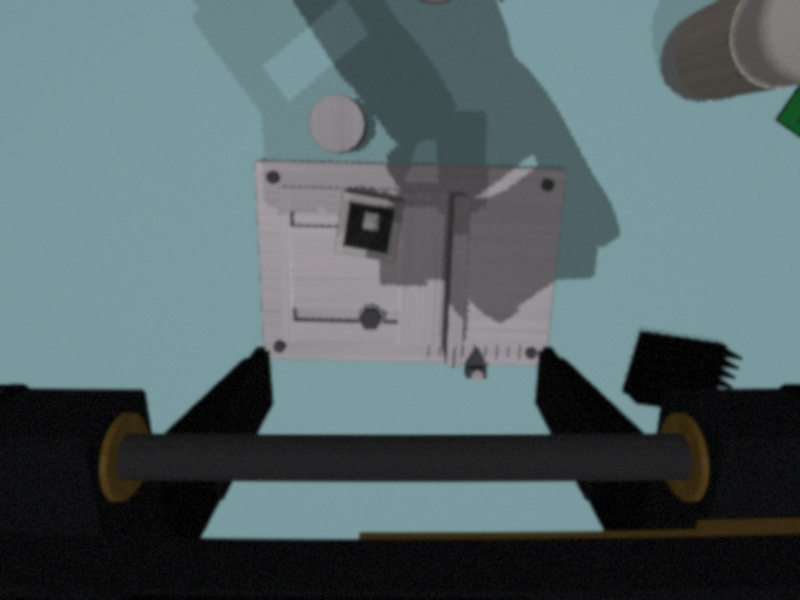

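The wrist view shows the jig nearly square to the picture. The pointer tip is at about (476, 347), the rail runs along u≈447–468, and the clamp socket is at (368, 225). I'll measure the rail top and the pointer tip precisely.

```bash
python3 - <<'E'
from h import *
s,p=load("w1.png");C=cloud(p,s)
im=p["img"][110:275,180:395]
cv2.imwrite("pics/w1c.png",cv2.resize(cv2.convertScaleAbs(im,alpha=1.3),(780,600),interpolation=cv2.INTER_CUBIC))
m=(C[...,2]>.055)&(C[...,2]<.075)&(C[...,1]<-.1)&(p["range_z"]>0)&(C[...,0]<.62)
n,l,st,ce=cv2.connectedComponentsWithStats(m.astype(np.uint8))
for i in range(1,n):
    if st[i,4]>60:
        Q=C[l==i];print(st[i],"mean",Q.mean(0).round(4),cv2.minAreaRect(Q[:,:2].astype(np.float32)*1000))
        if st[i,3]>2*st[i,2]:
            for v in range(st[i,1],st[i,1]+st[i,3],8):
                c=np.where(l[v]==i)[0];
                if len(c): print(v,c.min(),c.max(),(at_z(p,[[c.min()-.5,v],[c.max()+.5,v]],.065,s)[:,:2]).round(4).tolist())
E
```

```text
[ 234  134   49   50 1122] mean [ 0.4477 -0.2042  0.0592] ((447.8973388671875, -204.6731719970703), (45.04317855834961, 45.22677993774414), 10.858285903930664)
[ 311  136   19  122 1464] mean [ 0.5224 -0.2168  0.0651] ((524.3623657226562, -220.72412109375), (12.299284934997559, 131.2830352783203), 19.486499786376953)
136 318 327 [[0.4965, -0.1606], [0.506, -0.157]]
144 317 329 [[0.4986, -0.1684], [0.511, -0.1636]]
152 316 328 [[0.5008, -0.1762], [0.5132, -0.1714]]
160 316 328 [[0.5039, -0.1838], [0.5163, -0.179]]
168 316 327 [[0.507, -0.1914], [0.5186, -0.187]]
176 315 327 [[0.5092, -0.1995], [0.5218, -0.1947]]
184 315 326 [[0.5125, -0.2074], [0.5242, -0.2029]]
192 314 326 [[0.5147, -0.2157], [0.5275, -0.2108]]
200 314 325 [[0.518, -0.2237], [0.5299, -0.2191]]
208 314 325 [[0.5214, -0.2318], [0.5333, -0.2272]]
216 313 324 [[0.5237, -0.2404], [0.5357, -0.2358]]
224 313 324 [[0.5272, -0.2487], [0.5392, -0.2441]]
232 312 323 [[0.5296, -0.2575], [0.5418, -0.2529]]
240 312 323 [[0.5331, -0.2661], [0.5453, -0.2614]]
248 311 322 [[0.5356, -0.2752], [0.5479, -0.2704]]
256 317 321 [[0.5454, -0.2816], [0.5506, -0.2796]]
```

View pics/w1c.png

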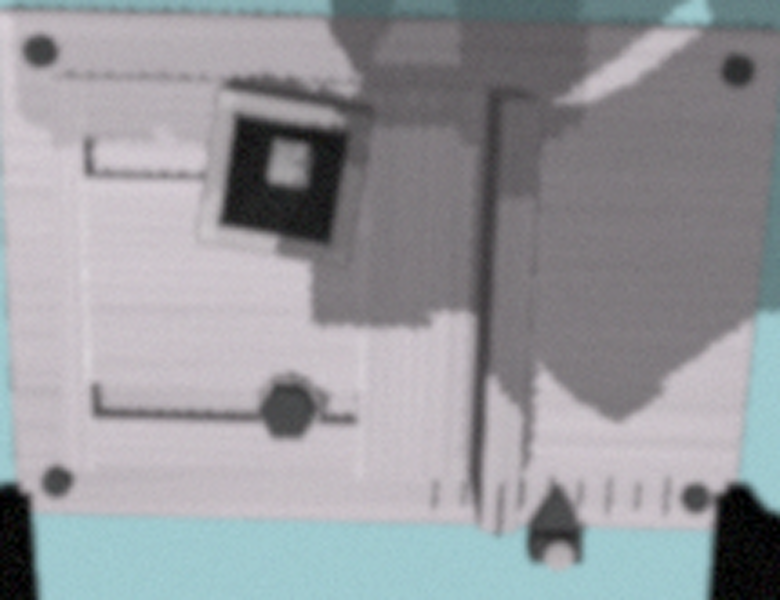

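```bash
python3 - <<'E'
from h import *
s,p=load("w1.png");C=cloud(p,s)
print((C[238:266:2,333]*1000).round(1).tolist())
a=np.radians(19.5);ex=np.array([np.cos(a),np.sin(a)])
t=at_z(p,[[333.3,243.4],[333.3,243.4]],.029,s)[0];t2=at_z(p,[[333.3,243.4]],.02,s)[0]
f=np.array([.5244,-.2207]);print(t,t2,"need",(t[:2]-f)@ex,(t2[:2]-f)@ex)
# clip symmetric axis: dark/elevated columns per row
for v in range(244,266,3):
    c=np.where((C[v,300:370,2]>.022)&(C[v,300:370,2]<.035)&(C[v,300:370,0]>.555))[0]+300
    if len(c): 
        q=at_z(p,[[c.min()-.5,v],[c.max()+.5,v]],.029,s);print(v,c.min(),c.max(),((q[:,:2]-f)@ex*1000).round(1))
E
```

```text
[[568.3, -270.8, 12.7], [569.1, -272.9, 13.7], [570.2, -275.5, 13.4], [570.2, -276.8, 17.0], [570.8, -278.7, 18.9], [571.2, -280.4, 21.1], [572.4, -283.0, 20.4], [573.7, -285.7, 19.6], [574.4, -287.8, 20.8], [575.5, -290.3, 20.5], [574.6, -290.4, 27.4], [575.0, -292.1, 29.6], [575.9, -294.3, 30.0], [577.3, -297.2, 28.9]]
[ 0.56693736 -0.27226348  0.029     ] [ 0.56944389 -0.27502361  0.02      ] need 0.022885236567128 0.02432664779838462
253 330 330 [19.1 20.3]
259 326 340 [14.7 33. ]
262 326 340 [15.  33.3]
265 331 336 [21.3 28.7]
```

jog_arm(deltas=[[[0.25,-0.06,-0.4,-0.016],[0.47,-0.115,-0.9,-0.016],[0.47,-0.115,-1,-0.016]]], fingers=-0.05, grip_force=10)

```text
time: 4.05
tcp_pos: [0.5284, -0.2281, 0.1859]
tool_rot: [[-0.338, 0.941, -0.003], [0.941, 0.338, 0.002], [0.003, -0.002, -1.0]]
force: [-0.0, -0.3, 0.1]
width: 0.806
gripper_force: 0.0
```

jog_arm(deltas=[[[0,0,-0.4,0],[0,0,-0.8,0],[0,0,-0.8,0],[0,0,-0.8,0],[0,0,-0.8,0]]])

```text
time: 4.55
tcp_pos: [0.5288, -0.2294, 0.1118]
tool_rot: [[-0.337, 0.941, 0.003], [0.941, 0.337, -0.001], [-0.002, 0.002, -1.0]]
force: [-0.2, -0.5, 0.5]
width: 0.479
gripper_force: 0.0
```

```bash
python3 - <<'E'
from h import *
s,p=shot("wrist","w2.png");C=cloud(p,s)
print(s["time"],s["tcp_pos"].round(4),s["tool_rot"].round(3)[:,1],s["width"])
m=(C[...,2]>.058)&(C[...,2]<.072)&(p["range_z"]>0)
n,l,st,ce=cv2.connectedComponentsWithStats(m.astype(np.uint8))
T=s["tool_rot"];
for i in range(1,n):
    if st[i,4]>150: Q=C[l==i];Y=(Q-s["tcp_pos"])@T;print(st[i],"tool y",np.percentile(Y[:,1],[2,98]).round(4),"tool x",np.percentile(Y[:,0],[2,98]).round(4),cv2.minAreaRect(Q[:,:2].astype(np.float32)*1000))
cv2.imwrite("pics/w2v.png",p["img"])
E
```

```text
4.55 [ 0.5288 -0.2294  0.1118] [0.941 0.337 0.002] 0.4791595858308923
[ 117  109   86   92 3664] tool y [-0.0907 -0.0446] tool x [0.0277 0.0734] ((447.9271545410156, -205.01466369628906), (45.47640609741211, 44.96146774291992), 10.709299087524414)
[ 269  110   23  194 4151] tool y [-0.007   0.0044] tool x [-0.0342  0.0727] ((521.344970703125, -212.29014587402344), (11.979289054870605, 111.866455078125), 19.34789276123047)
```

View pics/w2v.png

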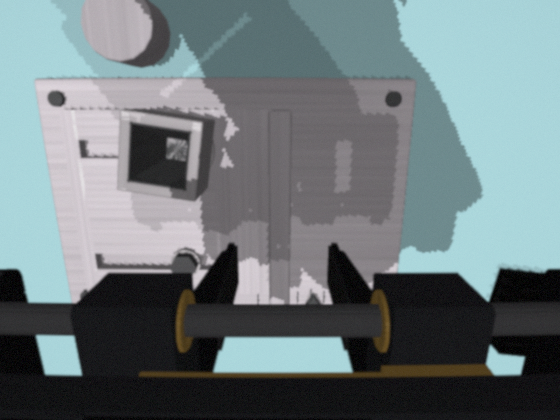

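jog_arm(deltas=[[[-0.012,-0.004,-0.25,0],[-0.012,-0.004,-0.5,0],[-0.012,-0.004,-0.5,0]]])

```text
time: 4.9
tcp_pos: [0.5262, -0.2294, 0.059]
tool_rot: [[-0.337, 0.942, -0.001], [0.942, 0.337, 0.001], [0.001, -0.001, -1.0]]
force: [0.4, -0.4, 0.2]
width: 0.479
gripper_force: 0.0
```

jog_arm(deltas=[[[0,0,0,0],[0,0,0,0],[0,0,0,0],[0,0,0,0],[0,0,0,0],[0,0,0,0]]], fingers=-1, grip_force=15)

```text
time: 5.5
tcp_pos: [0.5269, -0.2298, 0.0602]
tool_rot: [[-0.336, 0.942, 0.001], [0.942, 0.336, -0.0], [-0.001, 0.001, -1.0]]
force: [-1.2, -0.1, 6.8]
width: 0.127
gripper_force: 15.0
```

jog_arm(deltas=[[[0.075,0.027,0,0],[0.15,0.053,0,0],[0.226,0.08,0,0],[0.226,0.08,0,0],[0.226,0.08,0,0]]])

```text
time: 6.0
tcp_pos: [0.5501, -0.2216, 0.0602]
tool_rot: [[-0.337, 0.942, 0.002], [0.942, 0.337, -0.0], [-0.001, 0.002, -1.0]]
force: [2.9, 2.1, 5.3]
width: 0.126
gripper_force: 15.0
```

```bash
cat > fm.py <<'E'
from h import *
import sys
s,p=shot("wrist",sys.argv[1]+".png");C=cloud(p,s)
print(s["time"],s["tcp_pos"].round(4),s["tool_rot"].round(3)[:,1],s["width"],s["gripper_force"],s["force"].round(1))
m=(C[...,2]>.058)&(C[...,2]<.072)&(p["range_z"]>0)
n,l,st,ce=cv2.connectedComponentsWithStats(m.astype(np.uint8))
for i in range(1,n):
    if st[i,4]>150: Q=C[l==i];Y=(Q-s["tcp_pos"])@s["tool_rot"];print(st[i],"tool y",np.percentile(Y[:,1],[2,98]).round(4),cv2.minAreaRect(Q[:,:2].astype(np.float32)*1000))
for r in recognise(p,"marker")[:2]: print(r)
cv2.imwrite("pics/%sv.png"%sys.argv[1],p["img"])
E
python3 fm.py w3
```

```text
6.0 [ 0.5501 -0.2216  0.0602] [0.942 0.337 0.002] 0.1260599673814799 15.000596791505814 [2.9 2.1 5.3]
[  10  112  111  120 6373] tool y [-0.113  -0.0669] ((448.0068054199219, -205.02598571777344), (46.603759765625, 45.27540588378906), 10.427342414855957)
[ 247  112   72  192 6200] tool y [-0.0098  0.0106] ((542.4765014648438, -189.18775939941406), (29.298370361328125, 81.89202880859375), 11.258827209472656)
[270 338  26  34 881] tool y [-0.0053  0.0062] ((561.643798828125, -252.82958984375), (11.791022300720215, 19.456958770751953), 19.9419002532959)
```

jog_arm(deltas=[[[0,0,0,0],[0,0,0,0],[0,0,0,0],[0,0,0.5,0],[-0.2,0.2,1,0],[-0.2,0.4,1,0],[-0.2,0.5,1,0],[-0.2,0.5,1,0],[-0.2,0.5,1,0]]], fingers=0)

```text
time: 7.0
tcp_pos: [0.5293, -0.1719, 0.1586]
tool_rot: [[-0.337, 0.941, -0.001], [0.941, 0.337, 0.0], [0.001, -0.001, -1.0]]
force: [1.2, 0.6, 0.1]
width: 0.501
gripper_force: 0.0
```

```bash
python3 fm.py w4;  python3 - <<'E'
import cv2
a=cv2.imread("pics/w4.png");cv2.imwrite("pics/w4c.png",cv2.resize(a[100:310,200:480],(800,600),interpolation=cv2.INTER_CUBIC))
E
```

```text
7.0 [ 0.5293 -0.1719  0.1586] [ 0.941  0.337 -0.001] 0.5007721533357491 0.0 [1.2 0.6 0.1]
[ 492    0   57   81 1105] tool y [0.1333 0.1624] ((628.4138793945312, -16.025297164916992), (17.650434494018555, 57.136558532714844), 54.10015106201172)
[ 128  188   67   69 2095] tool y [-0.1102 -0.0641] ((448.0819396972656, -204.80914306640625), (45.13887023925781, 45.701168060302734), 10.548652648925781)
[ 279  190   17  114 1878] tool y [-0.0021  0.0091] ((539.9389038085938, -191.0596466064453), (11.537402153015137, 85.56800842285156), 19.598886489868164)
[279 338  15  18 240] tool y [-0.0023  0.0086] ((566.3621215820312, -266.3027648925781), (10.91480541229248, 16.212604522705078), 19.53294563293457)
{'at': [276.8, 348.9], 'score': 0.59}
```

View pics/w4c.png

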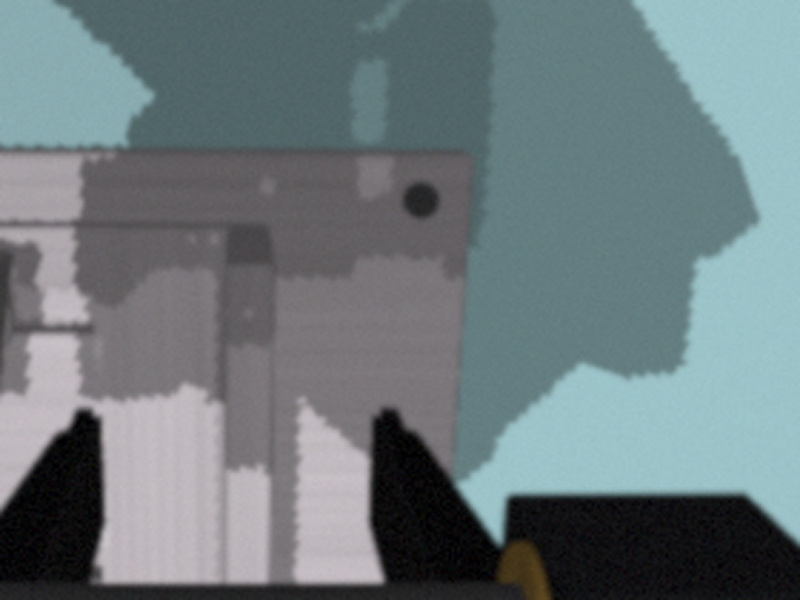

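jog_arm(deltas=[[[-0.1,0.3,0.5,0.09],[-0.2,0.6,0.9,0.18],[-0.3,1,1,0.27]]], fingers=1)

```text
time: 7.4
tcp_pos: [0.5003, -0.0732, 0.2615]
tool_rot: [[-0.697, 0.717, 0.003], [0.717, 0.697, -0.001], [-0.002, 0.001, -1.0]]
force: [1.3, 1.2, 0.5]
width: 0.695
gripper_force: 0.0
```

jog_arm(deltas=[[[-0.15,0.5,0,0.09],[-0.35,1,0,0.18]]])

```text
time: 7.6
tcp_pos: [0.4665, 0.023, 0.2594]
tool_rot: [[-0.87, 0.493, 0.001], [0.493, 0.87, 0.0], [-0.001, 0.0, -1.0]]
force: [-0.2, 1.5, -1.0]
width: 0.86
gripper_force: 0.0
```

jog_arm(deltas=[[[-0.15,0.5,0,0.09],[-0.35,1,0,0.18]]])

```text
time: 7.8
tcp_pos: [0.4336, 0.1177, 0.259]
tool_rot: [[-0.973, 0.231, -0.0], [0.231, 0.973, 0.0], [0.0, -0.0, -1.0]]
force: [0.2, -0.3, 0.2]
width: 0.986
gripper_force: 0.0
```

jog_arm(deltas=[[[-0.15,0.5,0,0.07],[-0.3,0.95,0,0.13],[-0.3,0.95,0,0.13],[-0.3,0.95,0,0.13]]])

```text
time: 8.2
tcp_pos: [0.4038, 0.212, 0.2589]
tool_rot: [[-0.999, 0.032, -0.001], [0.032, 0.999, -0.0], [0.001, -0.0, -1.0]]
force: [-0.3, 0.3, -0.7]
width: 1.0
gripper_force: 0.0
```

```bash
python3 - <<'E'
from h import *
s,p=shot("wrist","w5.png");C=cloud(p,s)
print(s["time"],s["tcp_pos"].round(4),s["tool_rot"].round(3)[:,1],s["joint_pos"].round(1),s["width"])
for r in recognise(p,"key")[:2]: print(r)
m=(C[...,2]>.066)&(C[...,2]<.11)&(p["range_z"]>0)&(abs(C[...,1]-.22)<.07)&(abs(C[...,0]-.5)<.08)
Q=C[m];print(len(Q),Q.min(0).round(4),Q.max(0).round(4),cv2.minAreaRect(Q[Q[:,2]>.072][:,:2].astype(np.float32)*1000))
for x in np.arange(.455,.60,.006):
    q=C[(abs(C[...,0]-x)<.003)&(C[...,2]>.025)&(abs(C[...,1]-.22)<.06)]
    if len(q)>5: print(x.round(3),np.percentile(q[:,1],[1,50,99]).round(4),q[:,2].max().round(3),np.median(q[:,2]).round(3))
# fence check from top camera
s,p=shot("top","top2.png");C=cloud(p);Q=C[(C[...,2]>.057)&(C[...,2]<.073)&(C[...,0]>.48)&(C[...,0]<.62)&(C[...,1]<-.14)&(C[...,1]>-.3)]
print("top rail",cv2.minAreaRect(Q[:,:2].astype(np.float32)*1000))
cv2.imwrite("pics/t2c.png",cv2.resize(p["img"][165:265,340:440],(600,600),interpolation=cv2.INTER_CUBIC))
E
```

```text
8.2 [0.4038 0.212  0.2589] [ 0.032  0.999 -0.   ] [ 19.4  13.  110.4  -0.   56.6 -68.8] 1.0004271258741915
{'at': [290.6, 92.6], 'score': 0.88}
{'at': [447.5, 164.8], 'score': 0.78}
2617 [0.4683 0.1841 0.0697] [0.5241 0.2683 0.0933] ((495.4538879394531, 225.52919006347656), (84.04668426513672, 51.707523345947266), 87.81140899658203)
0.467 [0.1859 0.1958 0.2183] 0.083 0.077
0.473 [0.1855 0.2239 0.2664] 0.093 0.083
0.479 [0.1851 0.2311 0.2673] 0.093 0.091
0.485 [0.1856 0.2253 0.2665] 0.092 0.089
0.491 [0.1853 0.2302 0.2663] 0.089 0.087
0.497 [0.2166 0.2293 0.2653] 0.086 0.083
0.503 [0.2165 0.2254 0.2335] 0.082 0.08
0.509 [0.2164 0.2249 0.2336] 0.079 0.077
0.515 [0.2163 0.2245 0.2337] 0.076 0.074
0.521 [0.2162 0.2245 0.2327] 0.074 0.072
0.527 [0.2153 0.2154 0.2326] 0.07 0.053
0.545 [0.2025 0.2141 0.2447] 0.036 0.032
top rail ((545.7432250976562, -212.159912109375), (12.532720565795898, 132.23426818847656), 19.015722274780273)
```

```bash
python3 - <<'E'
import cv2,numpy as np
a=cv2.resize(cv2.imread("pics/w5.png"),(500,375));b=cv2.resize(cv2.imread("pics/t2c.png"),(300,375))
b=cv2.resize(cv2.imread("pics/t2c.png")[:,:],(300,300));b=cv2.copyMakeBorder(b,0,75,0,0,cv2.BORDER_CONSTANT)
cv2.imwrite("pics/mix.png",np.hstack([a,b]))
E
```

```text
(no output)
```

View pics/mix.png

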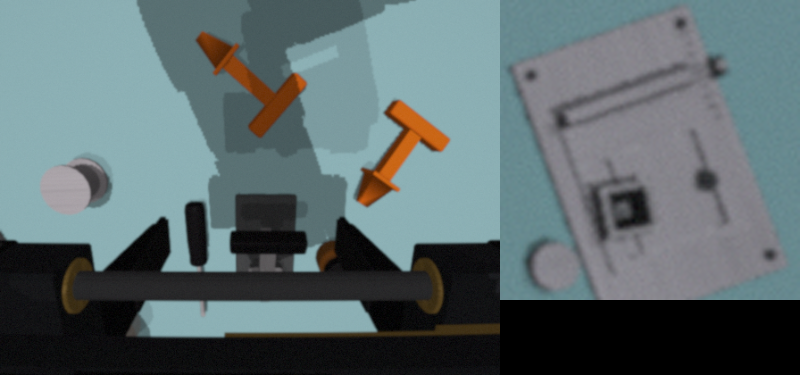

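The key lies as expected: handle centre about (0.481, 0.226, 0.079), yaw −2°. The top view shows the rail in line with the clip. Next I go over the handle.

jog_arm(deltas=[[[0.3,0.05,-0.4,0],[0.7,0.12,-0.8,0],[0.77,0.14,-1,0]]], grip_force=6)

```text
time: 8.65
tcp_pos: [0.4838, 0.2239, 0.1573]
tool_rot: [[-0.999, 0.037, 0.0], [0.037, 0.999, -0.0], [-0.0, -0.0, -1.0]]
force: [-0.0, 0.2, 0.2]
width: 1.003
gripper_force: 0.0
```

jog_arm(deltas=[[[0,0,-0.28,0],[0,0,-0.28,0],[0,0,-0.28,0]]])

```text
time: 8.95
tcp_pos: [0.4813, 0.2244, 0.1317]
tool_rot: [[-0.999, 0.036, -0.001], [0.036, 0.999, -0.0], [0.001, -0.0, -1.0]]
force: [-0.3, -0.4, 0.5]
width: 0.998
gripper_force: 0.0
```

```bash
cat > km.py <<'E'
from h import *
import sys
s,p=shot("wrist",sys.argv[1]+".png");C=cloud(p,s)
print(s["time"],s["tcp_pos"].round(4),s["tool_rot"].round(3)[:,1],s["joint_pos"].round(1),s["width"])
Q=(C[(p["range_z"]>0)]-s["tcp_pos"])@s["tool_rot"]
Q=Q[(abs(Q[:,0])<.03)&(abs(Q[:,1])<.07)&(Q[:,2]>.028)&(Q[:,2]<.065)]
print(len(Q))
for x in np.arange(-.021,.03,.006):
    q=Q[abs(Q[:,0]-x)<.003]
    if len(q)>5: print(x.round(3),np.percentile(q[:,1],[0,1,50,99,100]).round(4),"height",(s["tcp_pos"][2]-q[:,2].min()).round(4),len(q))
E
python3 km.py w6
```

```text
8.95 [0.4813 0.2244 0.1317] [ 0.036  0.999 -0.   ] [ 17.9  28.7 108.9   0.   42.4 -70.1] 0.99795547045711
7003
-0.021 [-0.0072 -0.0072  0.0013  0.0103  0.0103] height 0.0825 209
-0.015 [-0.0385 -0.0364  0.0036  0.0402  0.0419] height 0.0857 328
-0.009 [-0.0404 -0.039   0.0017  0.0421  0.0434] height 0.0894 1071
-0.003 [-0.0403 -0.0388  0.0017  0.0421  0.0436] height 0.0922 1161
0.003 [-0.0405 -0.039   0.0016  0.0423  0.0437] height 0.0933 1874
0.009 [-0.0401 -0.0385  0.0012  0.0417  0.0435] height 0.0901 2159
```

jog_arm(deltas=[[[0,0.016,-0.1,0],[0,0.016,-0.3,0],[0,0.016,-0.465,0],[0,0.016,-0.465,0]]])

```text
time: 9.4
tcp_pos: [0.4803, 0.2269, 0.084]
tool_rot: [[-0.999, 0.033, -0.001], [0.033, 0.999, -0.0], [0.001, -0.0, -1.0]]
force: [0.1, 0.4, -0.1]
width: 1.001
gripper_force: 0.0
```

jog_arm(deltas=[[[0,0,0,0],[0,0,0,0],[0,0,0,0],[0,0,0,0],[0,0,0,0]]], fingers=-1, grip_force=6)

```text
time: 9.9
tcp_pos: [0.4813, 0.2272, 0.0859]
tool_rot: [[-0.999, 0.033, 0.002], [0.033, 0.999, 0.001], [-0.002, 0.001, -1.0]]
force: [-1.1, -0.7, 5.6]
width: 0.883
gripper_force: 6.0
```

jog_arm(deltas=[[[0.03,0,0.08,0],[0.06,0,0.18,0],[0.12,-0.004,0.3,0],[0.22,-0.008,0.45,0],[0.32,-0.01,0.6,0],[0.42,-0.014,0.8,0],[0.45,-0.016,1,0],[0.45,-0.016,1,0],[0.45,-0.016,1,0]]])

```text
time: 10.8
tcp_pos: [0.5255, 0.2253, 0.1849]
tool_rot: [[-0.999, 0.034, 0.0], [0.034, 0.999, 0.0], [-0.0, 0.0, -1.0]]
force: [-0.1, -0.2, -2.6]
width: 0.881
gripper_force: 6.0
```

jog_arm(deltas=[[[0,0,0.3,0],[0,0,0.7,0],[0,0,0.7,0],[0,0,0.7,0]]])

```text
time: 11.2
tcp_pos: [0.5254, 0.2254, 0.2542]
tool_rot: [[-0.999, 0.033, -0.001], [0.033, 0.999, -0.0], [0.001, -0.0, -1.0]]
force: [-0.4, -0.4, -3.4]
width: 0.882
gripper_force: 6.0
```

```bash
python3 - <<'E'
from h import *
s,p=shot("scene","s3.png");C=cloud(p)
print(s["time"],s["tcp_pos"].round(4),s["width"],s["gripper_force"],s["force"].round(1))
t=s["tcp_pos"];X=np.r_[t-[0,0,.06],1];c=(np.array(p["camera_from_world"])@X)[:3]
u,v=cv2.projectPoints(c.reshape(1,3),np.zeros(3),np.zeros(3),K(p),np.array(p["dist"]))[0].ravel().astype(int);print(u,v)
u0=max(0,u-90);v0=max(0,v-70);im=p["img"][v0:v0+150,u0:u0+200]
cv2.imwrite("pics/s3c.png",cv2.resize(im,(800,600),interpolation=cv2.INTER_CUBIC))
D=C-t;Q=C[(p["range_z"]>0)&(abs(D[...,1])<.05)&(abs(D[...,0])<.12)&(D[...,2]<-.03)&(C[...,2]>.035)]
for z in np.arange(.04,.2,.01):
    q=Q[abs(Q[:,2]-z)<.005]
    if len(q)>3: print(z.round(3),len(q),(q[:,:2].mean(0)-t[:2]).round(4),(q[:,:2].min(0)-t[:2]).round(3),(q[:,:2].max(0)-t[:2]).round(3))
E
```

```text
11.2 [0.5254 0.2254 0.2542] 0.8819341385634593 5.999984443187714 [-0.4 -0.4 -3.4]
342 117
0.04 35 [ 0.0129 -0.0047] [-0.03  -0.025] [0.038 0.017]
0.05 88 [ 0.0059 -0.0029] [-0.031 -0.024] [0.044 0.019]
0.06 71 [-0.0178 -0.001 ] [-0.037 -0.025] [0.039 0.018]
0.07 24 [-0.0297 -0.    ] [-0.036 -0.014] [-0.025  0.013]
0.13 5 [ 0.0367 -0.0011] [ 0.03  -0.008] [0.04  0.006]
0.14 20 [ 0.0345 -0.0063] [ 0.024 -0.011] [0.041 0.005]
0.15 36 [ 0.0335 -0.007 ] [ 0.017 -0.014] [0.041 0.011]
0.16 34 [ 0.0314 -0.0073] [ 0.004 -0.019] [0.04  0.011]
0.17 109 [ 0.0245 -0.0082] [ 0.005 -0.023] [0.043 0.019]
0.18 94 [ 0.032  -0.0047] [ 0.012 -0.022] [0.044 0.016]
0.19 49 [ 0.0212 -0.0059] [ 0.006 -0.013] [0.028 0.006]
```

View pics/s3c.png

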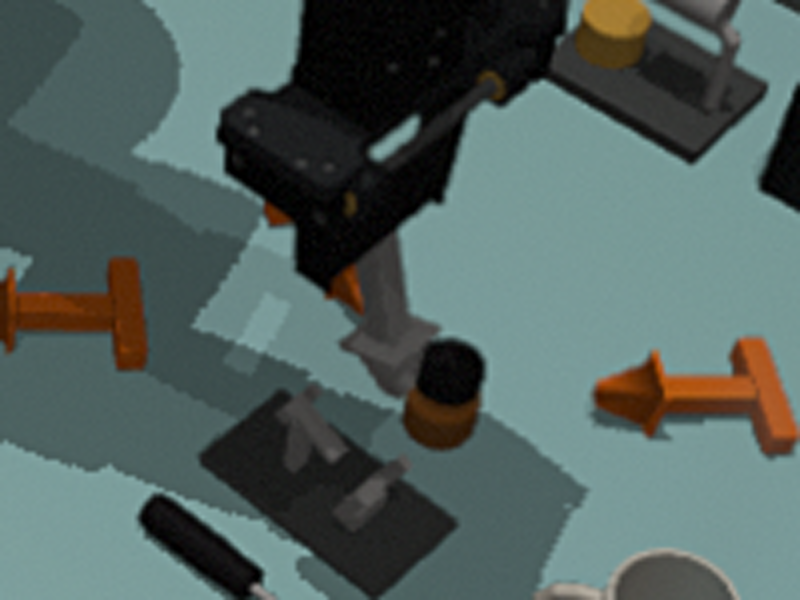

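The key is hanging from the gripper, tilted roughly 15–20° with the tip towards +x. I'll carry it to the clamp.

jog_arm(deltas=[[[-0.03,-0.2,0,0.02],[-0.09,-0.5,0,0.04],[-0.17,-0.9,0,0.07]]])

```text
time: 11.55
tcp_pos: [0.5079, 0.1352, 0.2527]
tool_rot: [[-0.997, -0.08, -0.003], [-0.08, 0.997, -0.0], [0.003, 0.0, -1.0]]
force: [1.2, -0.1, -2.5]
width: 0.88
gripper_force: 6.0
```

jog_arm(deltas=[[[-0.07,-0.35,0,0.02],[-0.14,-0.7,0,0.04],[-0.2,-1,0,0.07]]])

```text
time: 11.85
tcp_pos: [0.4876, 0.034, 0.2531]
tool_rot: [[-0.982, -0.186, -0.003], [-0.186, 0.982, 0.0], [0.003, 0.001, -1.0]]
force: [-0.0, -0.4, -2.7]
width: 0.887
gripper_force: 6.0
```

jog_arm(deltas=[[[-0.07,-0.35,0,0],[-0.14,-0.7,0,0],[-0.2,-1,0,0]]])

```text
time: 12.15
tcp_pos: [0.4677, -0.0659, 0.2532]
tool_rot: [[-0.983, -0.185, -0.003], [-0.185, 0.983, 0.001], [0.003, 0.001, -1.0]]
force: [0.4, 0.3, -3.7]
width: 0.883
gripper_force: 6.0
```

jog_arm(deltas=[[[-0.07,-0.35,0,0],[-0.14,-0.7,0,0],[-0.2,-1,0,0]]])

```text
time: 12.45
tcp_pos: [0.4477, -0.1658, 0.2532]
tool_rot: [[-0.983, -0.185, -0.003], [-0.185, 0.983, 0.001], [0.002, 0.002, -1.0]]
force: [0.6, -0.6, -2.5]
width: 0.882
gripper_force: 6.0
```

jog_arm(deltas=[[[-0.07,-0.2,0,0],[-0.14,-0.35,0,0],[-0.18,-0.45,0,0],[-0.18,-0.45,0,0],[-0.18,-0.45,0,0],[-0.18,-0.45,0,0]]])

```text
time: 13.05
tcp_pos: [0.431, -0.2089, 0.2546]
tool_rot: [[-0.983, -0.186, -0.0], [-0.186, 0.983, 0.001], [0.0, 0.001, -1.0]]
force: [0.2, -0.6, -2.2]
width: 0.881
gripper_force: 6.0
```

```bash
cat > tm.py <<'E'
from h import *
import sys
for cam in ("scene","top","wrist"):
    s,p=shot(cam,sys.argv[1]+cam+".png");C=cloud(p,s);t=s["tcp_pos"];R=s["tool_rot"]
    if cam=="scene": print(s["time"],t.round(4),np.degrees(np.arctan2(R[1,1],R[0,1])).round(2),s["width"],s["gripper_force"],s["force"].round(1))
    D=(C-t)@R   # tool coords; tool z down
    Q=D[(p["range_z"]>0)&(abs(D[...,1])<.03)&(abs(D[...,0])<.1)&(D[...,2]>.02)&(D[...,2]<.14)&(C[...,2]>.07)]
    print(cam,len(Q))
    for z in np.arange(.02,.14,.01):
        q=Q[abs(Q[:,2]-z)<.005]
        if len(q)>5: print("  zt %.3f n %d x[%.1f %.1f] y[%.1f %.1f]"%(z,len(q),*(np.percentile(q[:,0],[2,98])*1e3),*(np.percentile(q[:,1],[2,98])*1e3)))
E
python3 tm.py a
```

```text
13.05 [ 0.431  -0.2089  0.2546] 100.72 0.8807561095307077 6.000023782253265 [ 0.2 -0.6 -2.2]
scene 634
  zt 0.020 n 28 x[-13.0 -8.0] y[-10.3 6.3]
  zt 0.030 n 51 x[-16.2 -4.3] y[-10.4 6.7]
  zt 0.040 n 53 x[-19.3 -1.3] y[-10.5 7.6]
  zt 0.050 n 54 x[-21.7 -3.5] y[-10.7 6.7]
  zt 0.060 n 54 x[-25.3 -7.6] y[-10.8 6.9]
  zt 0.070 n 51 x[-28.3 -10.9] y[-10.6 6.6]
  zt 0.080 n 215 x[-41.4 -14.3] y[-20.9 18.1]
  zt 0.090 n 64 x[-37.5 -2.0] y[-21.5 16.7]
  zt 0.100 n 33 x[-38.7 -34.2] y[-11.9 9.9]
  zt 0.110 n 23 x[-38.9 -31.0] y[-9.5 6.3]
  zt 0.120 n 8 x[-39.1 -37.2] y[-5.9 6.2]
top 47
  zt 0.050 n 6 x[-20.0 -13.6] y[3.2 8.1]
  zt 0.080 n 33 x[-41.0 -33.9] y[-17.5 15.1]
wrist 1390
  zt 0.030 n 31 x[2.5 3.2] y[-9.0 6.4]
  zt 0.040 n 55 x[-0.7 1.8] y[-8.9 7.3]
  zt 0.050 n 37 x[-3.3 -0.8] y[-9.0 7.3]
  zt 0.060 n 49 x[-6.9 -4.2] y[-8.5 6.8]
  zt 0.070 n 32 x[-9.2 -7.0] y[-9.2 7.2]
  zt 0.080 n 222 x[-18.3 -10.3] y[-19.7 18.4]
  zt 0.090 n 962 x[-15.7 -3.0] y[-20.4 17.9]
```

Tilt is about 16.5°, with the tip at tool x −33 mm. I'll put the tip into the socket mouth first, then bring the handle over the centre and lower.

jog_arm(deltas=[[[-0.08,0,-0.2,0],[-0.156,-0.01,-0.5,0],[-0.156,-0.01,-0.69,0],[-0.156,-0.01,-0.69,0],[-0.156,-0.01,-0.69,0]]])

```text
time: 13.7
tcp_pos: [0.4157, -0.2105, 0.1864]
tool_rot: [[-0.983, -0.186, 0.0], [-0.186, 0.983, 0.0], [-0.0, 0.0, -1.0]]
force: [0.0, 0.2, -2.7]
width: 0.879
gripper_force: 6.0
```

```bash
python3 tm.py b; python3 - <<'E'
from h import *
s,p=load("bscene.png")
X=np.array([.448,-.205,.08,1]);c=(np.array(p["camera_from_world"])@X)[:3]
u,v=cv2.projectPoints(c.reshape(1,3),np.zeros(3),np.zeros(3),K(p),np.array(p["dist"]))[0].ravel().astype(int)
u0=max(0,u-70);v0=max(0,v-60)
cv2.imwrite("pics/bc.png",cv2.resize(p["img"][v0:v0+105,u0:u0+140],(800,600),interpolation=cv2.INTER_CUBIC))
E
```

```text
13.7 [ 0.4157 -0.2105  0.1864] 100.7 0.879315629463187 5.9999459981918335 [ 0.   0.2 -2.7]
scene 525
  zt 0.020 n 18 x[-12.1 -7.6] y[-9.6 6.5]
  zt 0.030 n 39 x[-15.3 -6.5] y[-10.5 7.0]
  zt 0.040 n 47 x[-17.8 -0.6] y[-10.8 7.1]
  zt 0.050 n 43 x[-20.9 -3.6] y[-10.6 6.4]
  zt 0.060 n 45 x[-23.7 -5.5] y[-10.7 7.3]
  zt 0.070 n 41 x[-26.0 -10.9] y[-10.9 6.5]
  zt 0.080 n 177 x[-39.3 -12.9] y[-21.2 18.0]
  zt 0.090 n 68 x[-35.0 -0.2] y[-21.4 18.3]
  zt 0.100 n 25 x[-35.8 -33.3] y[-11.5 10.6]
  zt 0.110 n 18 x[-35.7 -29.8] y[-9.7 8.4]
top 41
  zt 0.080 n 30 x[-38.8 -23.9] y[-12.8 15.2]
wrist 1631
  zt 0.020 n 75 x[7.8 8.2] y[-26.7 28.7]
  zt 0.030 n 32 x[3.6 4.5] y[-8.8 6.9]
  zt 0.040 n 74 x[0.5 3.2] y[-9.3 7.3]
  zt 0.050 n 59 x[-2.2 0.4] y[-9.2 6.8]
  zt 0.060 n 46 x[-4.3 -2.4] y[-8.7 7.4]
  zt 0.070 n 54 x[-7.4 -5.0] y[-9.1 7.0]
  zt 0.080 n 172 x[-17.6 -8.6] y[-20.4 17.8]
  zt 0.090 n 1119 x[-15.6 -0.4] y[-19.8 18.2]
```

View pics/bc.png

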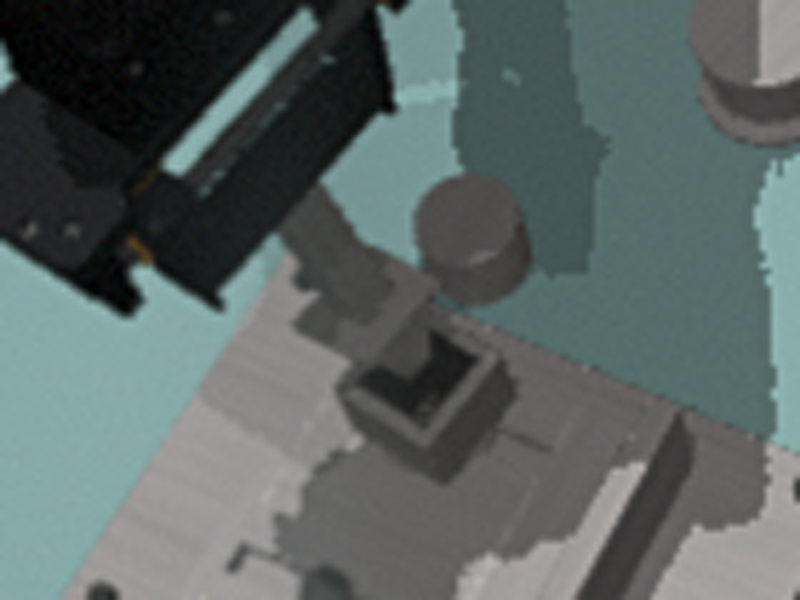

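The tip is right over the socket mouth. I'll lower it in, swing it upright, and then seat it.

jog_arm(deltas=[[[0.01,0,-0.05,0],[0.02,0,-0.12,0],[0.02,0,-0.2,0],[0.02,0,-0.2,0]]])

```text
time: 14.25
tcp_pos: [0.4171, -0.2104, 0.1648]
tool_rot: [[-0.983, -0.185, -0.001], [-0.185, 0.983, 0.001], [0.001, 0.001, -1.0]]
force: [-0.6, -0.4, -2.8]
width: 0.882
gripper_force: 6.0
```

jog_arm(deltas=[[[0.06,0.013,0,0],[0.12,0.026,0,0],[0.18,0.04,0,0],[0.24,0.053,0,0],[0.3,0.067,0,0],[0.3,0.067,0,0],[0.3,0.067,0,0]]])

```text
time: 14.95
tcp_pos: [0.4474, -0.2037, 0.1659]
tool_rot: [[-0.983, -0.186, -0.0], [-0.186, 0.983, 0.0], [-0.0, 0.0, -1.0]]
force: [0.6, -0.8, -3.4]
width: 0.882
gripper_force: 6.0
```

```bash
python3 tm.py c
```

```text
14.95 [ 0.4474 -0.2037  0.1659] 100.7 0.8815294120194874 5.999918952584267 [ 0.6 -0.8 -3.4]
scene 408
  zt 0.020 n 7 x[-7.8 -6.3] y[-15.3 21.6]
  zt 0.030 n 31 x[-9.0 -4.1] y[-10.6 7.3]
  zt 0.040 n 26 x[-9.0 -0.5] y[-10.5 6.3]
  zt 0.050 n 33 x[-9.7 4.8] y[-11.0 6.0]
  zt 0.060 n 28 x[-9.8 6.7] y[-10.8 6.8]
  zt 0.070 n 31 x[-10.6 7.7] y[-10.7 6.4]
  zt 0.080 n 37 x[-21.2 8.5] y[-15.2 16.2]
  zt 0.090 n 215 x[-21.7 17.3] y[-21.4 17.7]
top 5
wrist 2872
  zt 0.020 n 67 x[9.3 10.2] y[-9.3 7.3]
  zt 0.030 n 210 x[8.9 9.9] y[-9.5 7.6]
  zt 0.040 n 182 x[8.5 9.5] y[-9.4 7.5]
  zt 0.050 n 154 x[8.0 9.1] y[-9.5 7.4]
  zt 0.060 n 132 x[7.8 8.6] y[-9.6 7.6]
  zt 0.070 n 119 x[7.3 8.2] y[-9.5 7.5]
  zt 0.080 n 106 x[6.4 7.8] y[-9.9 7.7]
  zt 0.090 n 1902 x[-14.4 18.0] y[-20.3 18.4]
```

jog_arm(deltas=[[[0,0,-0.05,0],[0,0,-0.1,0],[0,0,-0.15,0],[0,0,-0.18,0],[0,0,-0.18,0],[0,0,-0.18,0]]])

```text
time: 15.7
tcp_pos: [0.4473, -0.2038, 0.1476]
tool_rot: [[-0.983, -0.185, -0.0], [-0.185, 0.983, 0.0], [0.0, 0.0, -1.0]]
force: [-0.1, 0.4, -2.7]
width: 0.881
gripper_force: 6.0
```

jog_arm(deltas=[[[0,0,-0.02,0],[0,0,-0.04,0],[0,0,-0.04,0],[0,0,-0.04,0]]])

```text
time: 16.1
tcp_pos: [0.4475, -0.2038, 0.1441]
tool_rot: [[-0.983, -0.185, 0.001], [-0.185, 0.983, -0.0], [-0.001, -0.0, -1.0]]
force: [1.3, 2.0, 4.3]
width: 0.883
gripper_force: 6.0
```

```bash
python3 tm.py d
```

```text
16.1 [ 0.4475 -0.2038  0.1441] 100.68 0.8830441077630047 6.000183150172234 [1.3 2.  4.3]
scene 138
  zt 0.020 n 12 x[-9.2 -6.3] y[-10.3 5.5]
  zt 0.030 n 23 x[-9.3 -2.1] y[-10.9 6.3]
  zt 0.040 n 24 x[-9.0 3.3] y[-10.5 7.1]
  zt 0.050 n 28 x[-9.2 6.7] y[-10.7 5.5]
  zt 0.060 n 28 x[-8.6 7.8] y[-10.5 6.6]
  zt 0.070 n 23 x[-9.4 7.9] y[-10.6 6.3]
top 3
wrist 1033
  zt 0.020 n 133 x[8.5 9.4] y[-9.3 7.4]
  zt 0.030 n 235 x[8.4 9.5] y[-9.5 7.5]
  zt 0.040 n 207 x[8.5 9.5] y[-9.4 7.5]
  zt 0.050 n 183 x[8.5 9.5] y[-9.4 7.7]
  zt 0.060 n 151 x[8.6 9.6] y[-9.5 7.6]
  zt 0.070 n 124 x[8.5 9.4] y[-9.4 7.5]
```

jog_arm(deltas=[[[0,0,-0.02,0],[0,0,-0.02,0],[0,0,-0.02,0]]])

```text
time: 16.55
tcp_pos: [0.4474, -0.2039, 0.1421]
tool_rot: [[-0.983, -0.185, 0.0], [-0.185, 0.983, -0.0], [-0.0, -0.0, -1.0]]
force: [1.0, 1.6, 5.5]
width: 0.882
gripper_force: 6.0
```

```bash
cat > ck.py <<'E'
from h import *
s,p=shot("wrist","ck.png");C=cloud(p,s);D=(C-s["tcp_pos"])@s["tool_rot"]
print(s["time"],s["tcp_pos"].round(4),s["width"],s["gripper_force"],s["force"].round(1))
ctr=np.array([.448,-.205]);r=np.abs(C[...,:2]-ctr).max(-1)
for lo,hi in ((.062,.072),(.055,.062)):
    q=C[(p["range_z"]>0)&(r<.035)&(C[...,2]>lo)&(C[...,2]<hi)]
    if len(q)>20: print(lo,len(q),"medz",np.median(q[:,2]).round(4),q.mean(0).round(4),cv2.minAreaRect(q[:,:2].astype(np.float32)*1000))
q=C[(p["range_z"]>0)&(r<.06)&(C[...,2]>.125)&(C[...,2]<.16)]
if len(q)>20: print("handle",np.median(q[:,2]),cv2.minAreaRect(q[:,:2].astype(np.float32)*1000))
E
python3 ck.py
```

```text
16.55 [ 0.4474 -0.2039  0.1421] 0.8824138091451561 6.000153198838234 [1.  1.6 5.5]
0.062 2323 medz 0.0646 [ 0.4423 -0.2058  0.0647] ((446.9138488769531, -205.74940490722656), (40.1806526184082, 41.75434875488281), 10.5562162399292)
0.055 750 medz 0.0595 [ 0.4372 -0.209   0.0594] ((447.02001953125, -205.2946319580078), (43.941715240478516, 45.022796630859375), 10.676385879516602)
handle 0.14911936197187559 ((444.6795654296875, -205.55294799804688), (17.921592712402344, 102.92227935791016), 10.762287139892578)
```

Home: the collar top is 5 mm above the clamp top and the key is upright. Releasing it now.

jog_arm(deltas=[[[0,0,0,0],[0,0,0,0],[0,0,0,0],[0,0,0,0],[0,0,0,0]]], fingers=1)

```text
time: 17.1
tcp_pos: [0.4472, -0.2039, 0.1418]
tool_rot: [[-0.983, -0.185, -0.0], [-0.185, 0.983, 0.0], [0.0, 0.0, -1.0]]
force: [1.7, 0.2, -0.3]
width: 0.997
gripper_force: 0.0
```

jog_arm(deltas=[[[0.002,-0.01,0.02,0],[0.002,-0.01,0.02,0],[0.002,-0.01,0.02,0],[0.002,-0.01,0.02,0],[0.002,-0.01,0.02,0]]])

```text
time: 17.6
tcp_pos: [0.4475, -0.2048, 0.1439]
tool_rot: [[-0.983, -0.185, -0.0], [-0.185, 0.983, 0.0], [0.0, 0.0, -1.0]]
force: [-0.5, -0.4, -0.3]
width: 0.999
gripper_force: 0.0
```

```bash
python3 tm.py e; python3 ck.py; python3 - <<'E'
from h import *
s,p=load("etop.png");C=cloud(p);Q=C[(C[...,2]>.057)&(C[...,2]<.073)&(C[...,0]>.51)&(C[...,0]<.62)&(C[...,1]<-.14)&(C[...,1]>-.3)]
print("top rail",cv2.minAreaRect(Q[:,:2].astype(np.float32)*1000))
E
```

```text
17.6 [ 0.4475 -0.2048  0.1439] 100.68 0.9987040044745094 0.0 [-0.5 -0.4 -0.3]
scene 141
  zt 0.020 n 13 x[-9.3 -6.4] y[-9.3 6.5]
  zt 0.030 n 23 x[-9.8 -0.7] y[-9.2 7.7]
  zt 0.040 n 27 x[-9.2 3.8] y[-9.6 7.8]
  zt 0.050 n 26 x[-9.3 4.1] y[-10.2 7.2]
  zt 0.060 n 31 x[-9.6 7.2] y[-9.9 7.7]
  zt 0.070 n 21 x[-9.5 7.3] y[-9.6 7.0]
top 1
wrist 1021
  zt 0.020 n 129 x[8.2 9.3] y[-8.7 8.3]
  zt 0.030 n 237 x[8.3 9.3] y[-8.4 8.6]
  zt 0.040 n 204 x[8.1 9.3] y[-8.5 8.6]
  zt 0.050 n 173 x[8.3 9.2] y[-8.4 8.5]
  zt 0.060 n 149 x[8.2 9.3] y[-8.5 8.5]
  zt 0.070 n 129 x[8.4 9.3] y[-8.5 8.4]
17.75 [ 0.4475 -0.2049  0.1439] 0.9971521295627593 0.0 [ 0.1  0.  -0.5]
0.062 2270 medz 0.0646 [ 0.4423 -0.2059  0.0647] ((447.1064453125, -204.77227783203125), (39.758522033691406, 40.0856819152832), 10.771486282348633)
0.055 748 medz 0.0595 [ 0.4374 -0.209   0.0593] ((446.9548645019531, -205.2308349609375), (43.95708465576172, 44.958919525146484), 10.945953369140625)
handle 0.14904490915165972 ((447.1451110839844, -205.9585723876953), (23.184682846069336, 113.94700622558594), 10.902497291564941)
top rail ((545.653564453125, -211.71954345703125), (12.458338737487793, 131.12428283691406), 19.029563903808594)
```

```bash
python3 - <<'E'
from h import *
a=np.radians(19.4);ex=np.array([np.cos(a),np.sin(a)])
for n in ("top2.png","etop.png","escene.png","w4.png","s3.png","w1.png"):
    s,p=load(n);C=cloud(p,s);ok=p["range_z"]>0
    near=ok&(np.hypot(C[...,0]-.575,C[...,1]+.292)<.022)
    q=C[near&(C[...,2]>.023)&(C[...,2]<.04)]
    dk=C[near&(C[...,2]>.01)&(C[...,2]<.04)&(p["img"].mean(-1)<95)]
    R=C[ok&(C[...,2]>.058)&(C[...,2]<.073)&(C[...,0]>.49)&(C[...,0]<.62)&(C[...,1]<-.14)&(C[...,1]>-.3)]
    f=lambda Q:(np.percentile(Q[:,:2]@ex,[3,97]).mean()*1e3).round(1) if len(Q)>8 else None
    print(n,"rail",f(R),"clip",f(q),len(q),"dark",f(dk),len(dk))
E
```

```text
top2.png rail 444.4 clip 444.3 25 dark 445.5 27
etop.png rail 444.5 clip 444.8 24 dark 445.2 16
escene.png rail 445.3 clip 445.6 47 dark 446.9 74
w4.png rail 445.6 clip 445.9 53 dark 446.2 9
s3.png rail 445.3 clip 445.6 53 dark 446.5 83
w1.png rail 421.0 clip 446.2 124 dark 445.5 196
```

Four cameras' views put the fence on the mark within about 0.5 mm. Now I regrip and turn the key clockwise by 75°.

jog_arm(deltas=[[[0,0,0,0],[0,0,0,0],[0,0,0,0],[0,0,0,0],[0,0,0,0]]], fingers=-1, grip_force=20)

```text
time: 18.3
tcp_pos: [0.4474, -0.2048, 0.1439]
tool_rot: [[-0.983, -0.185, -0.0], [-0.185, 0.983, 0.0], [0.0, 0.0, -1.0]]
force: [-0.6, 0.5, 1.3]
width: 0.881
gripper_force: 20.0
```

jog_arm(deltas=[[[0,0,0,-0.04],[0,0,0,-0.1],[0,0,0,-0.16],[0,0,0,-0.22],[0,0,0,-0.28],[0,0,0,-0.33],[0,0,0,-0.37],[0,0,0,-0.4],[0,0,0,-0.4]]])

```text
time: 19.2
tcp_pos: [0.4474, -0.2051, 0.1439]
tool_rot: [[-0.904, 0.428, -0.0], [0.428, 0.904, -0.0], [0.0, -0.0, -1.0]]
force: [-1.2, -2.2, -0.4]
width: 0.883
gripper_force: 20.0
```

```bash
python3 ck.py; python3 tm.py f | head -8
```

```text
19.2 [ 0.4474 -0.2051  0.1439] 0.8829162892580218 20.000430643558502 [-1.2 -2.2 -0.4]
0.062 2286 medz 0.0648 [ 0.4432 -0.2026  0.0649] ((447.5985412597656, -204.86737060546875), (40.0882682800293, 39.81728744506836), 64.54795837402344)
0.055 758 medz 0.0596 [ 0.4378 -0.1997  0.0594] ((447.51605224609375, -204.86300659179688), (45.04706573486328, 44.74564743041992), 66.79582214355469)
handle 0.14932726844204458 ((445.63336181640625, -204.61126708984375), (102.529296875, 19.760570526123047), 64.70094299316406)
19.25 [ 0.4474 -0.205   0.1439] 64.75 0.8824711710531082 20.000251829624176 [-2.5 -2.1 -0.6]
scene 124
  zt 0.020 n 12 x[-10.5 -7.2] y[-9.2 7.8]
  zt 0.030 n 22 x[-9.9 -7.7] y[-8.8 6.6]
  zt 0.040 n 26 x[-10.8 -3.3] y[-8.3 8.2]
  zt 0.050 n 21 x[-11.6 4.7] y[-8.7 8.3]
  zt 0.060 n 25 x[-10.4 0.4] y[-8.5 8.4]
  zt 0.070 n 18 x[-10.9 -7.4] y[-8.5 8.2]
```

jog_arm(deltas=[[[0,0,0,-0.06],[0,0,0,-0.12],[0,0,0,-0.18],[0,0,0,-0.24],[0,0,0,-0.3],[0,0,0,-0.35],[0,0,0,-0.4],[0,0,0,-0.43],[0,0,0,-0.46],[0,0,0,-0.46],[0,0,0,-0.46]]])

```text
time: 20.5
tcp_pos: [0.4471, -0.2048, 0.1439]
tool_rot: [[-0.397, 0.918, -0.001], [0.918, 0.397, 0.0], [0.001, -0.001, -1.0]]
force: [-5.3, -2.1, 1.6]
width: 0.884
gripper_force: 20.0
```

```bash
python3 ck.py; python3 tm.py g | head -8; python3 -c "
from h import *
print(observe()['ft_torque'].round(2))"
```

```text
20.5 [ 0.4471 -0.2048  0.1439] 0.883895185742102 20.000351071357727 [-5.3 -2.1  1.6]
0.062 2283 medz 0.0648 [ 0.4463 -0.1999  0.0649] ((448.1385498046875, -204.46780395507812), (40.04900360107422, 39.81210708618164), 23.383913040161133)
0.055 756 medz 0.0595 [ 0.4426 -0.1944  0.0593] ((447.8426208496094, -204.41453552246094), (45.16985321044922, 44.51103210449219), 25.106918334960938)
handle 0.1493008845489105 ((446.49456787109375, -203.2698211669922), (102.48728942871094, 19.669252395629883), 23.3667049407959)
20.55 [ 0.4471 -0.2048  0.1439] 23.4 0.8842421742312214 20.00032603740692 [-5.7 -1.9  3.1]
scene 136
  zt 0.020 n 8 x[-10.3 -7.4] y[-8.8 8.3]
  zt 0.030 n 23 x[-10.4 -6.1] y[-8.7 9.6]
  zt 0.040 n 22 x[-10.4 -0.9] y[-8.2 9.6]
  zt 0.050 n 31 x[-10.8 4.1] y[-7.7 9.5]
  zt 0.060 n 30 x[-11.1 6.5] y[-8.4 9.7]
  zt 0.070 n 22 x[-11.2 5.7] y[-4.4 9.7]
[-0.61  1.35  0.01]
```

jog_arm(deltas=[[[0,0,0,-0.01],[0,0,0,-0.02],[0,0,0,-0.02],[0,0,0,-0.02]]])

```text
time: 21.1
tcp_pos: [0.447, -0.2048, 0.1439]
tool_rot: [[-0.368, 0.93, -0.001], [0.93, 0.368, 0.0], [0.001, -0.001, -1.0]]
force: [-4.5, -2.5, 2.8]
width: 0.882
gripper_force: 20.0
```

jog_arm(deltas=[[[0,0,0,0],[0,0,0,0],[0,0,0,0],[0,0,0,0],[0,0,0,0]]], fingers=1)

```text
time: 21.6
tcp_pos: [0.4476, -0.2048, 0.1439]
tool_rot: [[-0.366, 0.93, 0.0], [0.93, 0.366, -0.0], [-0.0, 0.0, -1.0]]
force: [-1.3, 0.1, -0.5]
width: 1.005
gripper_force: 0.0
```

```bash
python3 ck.py; python3 tm.py h
```

```text
21.6 [ 0.4476 -0.2048  0.1439] 1.0048611970571169 0.0 [-1.3  0.1 -0.5]
0.062 2267 medz 0.0647 [ 0.4462 -0.1999  0.0648] ((447.8998718261719, -204.2769012451172), (40.151580810546875, 39.31393814086914), 21.720962524414062)
0.055 759 medz 0.0595 [ 0.4435 -0.1944  0.0594] ((447.8089599609375, -204.4189453125), (45.03132247924805, 44.44770050048828), 23.449337005615234)
handle 0.14905394638031053 ((447.9477844238281, -205.08790588378906), (113.6888427734375, 23.377161026000977), 21.56528091430664)
21.65 [ 0.4476 -0.2048  0.1439] 21.49 0.9977163421533695 0.0 [ 1.4  0.3 -0.5]
scene 129
  zt 0.020 n 9 x[-10.7 -9.0] y[-7.5 7.7]
  zt 0.030 n 21 x[-10.2 -3.4] y[-7.3 8.7]
  zt 0.040 n 21 x[-10.5 -1.7] y[-6.2 9.2]
  zt 0.050 n 24 x[-9.9 2.5] y[-7.7 9.3]
  zt 0.060 n 27 x[-10.2 6.5] y[-8.0 9.4]
  zt 0.070 n 27 x[-10.3 6.6] y[-8.1 9.2]
top 0
wrist 1027
  zt 0.020 n 134 x[7.9 9.0] y[-7.9 8.8]
  zt 0.030 n 230 x[8.0 9.1] y[-8.0 9.0]
  zt 0.040 n 207 x[8.0 9.0] y[-8.0 9.0]
  zt 0.050 n 177 x[8.1 8.9] y[-8.0 9.0]
  zt 0.060 n 155 x[8.0 9.0] y[-8.1 9.0]
  zt 0.070 n 124 x[8.2 9.0] y[-8.0 9.1]
```

The clamp is at its stop, turned about 86°. The key is upright, home and released, and I'll raise the gripper straight up.

jog_arm(deltas=[[[0,0.004,0.1,0],[0,0.004,0.3,0],[0,0.004,0.6,0],[0,0.004,1,0],[0,0.004,1,0],[0,0.004,1,0]]])

```text
time: 22.4
tcp_pos: [0.4475, -0.2044, 0.2449]
tool_rot: [[-0.366, 0.931, 0.002], [0.931, 0.366, -0.001], [-0.002, 0.001, -1.0]]
force: [0.2, -0.6, -0.0]
width: 1.002
gripper_force: 0.0
```

```bash
python3 ck.py; python3 - <<'E'
from h import *
a=np.radians(19.4);ex=np.array([np.cos(a),np.sin(a)])
s,p=shot("scene","fin.png");C=cloud(p);ok=p["range_z"]>0
q=C[ok&(np.hypot(C[...,0]-.575,C[...,1]+.292)<.022)&(C[...,2]>.023)&(C[...,2]<.04)]
R=C[ok&(C[...,2]>.058)&(C[...,2]<.073)&(C[...,0]>.5)&(C[...,0]<.62)&(C[...,1]<-.14)&(C[...,1]>-.3)]
f=lambda Q:(np.percentile(Q[:,:2]@ex,[3,97]).mean()*1e3).round(1)
print("rail",f(R),"clip",f(q));print(hand_in())
E
```

```text
22.4 [ 0.4475 -0.2044  0.2449] 1.0023180659274857 0.0 [ 0.2 -0.6 -0. ]
0.062 940 medz 0.0647 [ 0.4446 -0.1965  0.0647] ((445.95965576171875, -199.28524780273438), (39.9868278503418, 28.35273551940918), 21.698488235473633)
0.055 328 medz 0.0595 [ 0.442  -0.1917  0.0594] ((445.3514404296875, -198.69308471679688), (44.97272872924805, 32.10041427612305), 23.334531784057617)
handle 0.1492554973858345 ((448.1065673828125, -204.78860473632812), (84.05049896240234, 20.716459274291992), 22.06020164489746)
rail 445.3 clip 445.5
the job is handed in; nothing more can be done
None
```

The job is handed in at 22.4 s. By my last measurements the fence is within about 0.5 mm of the pointer, the clamp is turned about 1.5 rad to its stop, and the key stands home, upright and released; the judge returned no verdict.

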